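# Sort specimen jars and dropper bottles into their part-filled carriers

## Robot

A 6-joint arm with a two-finger parallel gripper is mounted at the origin on the work surface; the furniture and walls round the work are solid. World frame = base frame: x ahead of the robot, y to its left, z up, the work surface at z = 0. Lengths are in m, angles in rad, forces in N, time in s.
With the tool pointing down it reaches from about 0.275 to 0.875 m from the base axis. Payload 12.5 kg.
Tool frame: the origin (TCP) lies on the centre line of the jaws, within the pads' length; the fingertips stand r.finger_overhang ahead of it and the grasp point (between the pads) lies 3 mm ahead of it (r.finger_overhang is the distance from the TCP to the fingertips, in m); z points along the fingers, y is the line along which they close (so a half turn about z gives the same grasp; the last joint's range is limited). The gripper opens to 85 mm and grips with 20 to 120 N. Pads are 22 mm wide; open, the fingers measure 114 mm over their backs; the gripper's body (76 mm by 85 mm) begins 54 mm behind the grasp point. The pads swing forward as they close: fully open they stand 13 mm farther back than shut.
Start: joints at [1.242, 0.351, 1.652, -0, 1.139, -0.085], TCP at [0.133, 0.534, 0.253] pointing down, gripper open.
Joint ranges: [-2.75, 2.75], [-0.79, 2.1], [0.01, 2.65], [-1.57, 4.71], [0.07, 3.14], [-2.87, 2.87]. Speed limits (rad/s): [2.22, 2.22, 2.79, 3.14, 3.14, 3.14].

## Interface

Orientations are given as a unit quaternion [x, y, z, w].
In Python, from cell import r, optics gives the robot as it stands. The module is installed in compiled form; this text tells all that it offers. Calls block until the motion is done:
- r.move_to(position, orientation): joint-space move of the TCP to a pose.
- r.move_linear(position, rot=None, vel=0.15): straight line of the TCP; rot=None keeps the orientation; vel is the mean speed in m/s.
- r.set_joints(angles): joint-space move.
- r.set_gripper(opening, squeeze=None): opening from 0.0 (shut) to 1.0 (fully open); squeeze is the grip in N (None keeps the last); returns when the fingers have stopped.
- r.sleep(seconds).
- r.inverse_kinematics(position, orientation): joint angles nearest the present ones, or None.
- optics.get_image(name): name is "scene" or "top" or "wrist"; returns a dict with "pixels" (384x512x3 uint8, red, green, blue), "depth" (384x512 float32, m along the optical axis (not along the pixel's ray), 0 where there is no reading), "fx", "fy", "cx", "cy" (pixels), "camera_from_world" (4x4, takes a point from world to camera coordinates); the wrist camera has in their place "mount" (4x4, takes a point from camera to tool coordinates, whose origin is the TCP and whose axes are the flange's). Camera axes: x right, y down, z forward; pixel columns grow to the right and rows downward; lengths in m; the calibration is good to about 2 mm. A picture is of the moment at which its call begins: read the wrist's pose just before it.
A pose or a line that the arm cannot do raises r.PlanningError and nothing moves.
- r.hand_in(): hands the job in; it is judged then, once.
Readings, each from a call of its own:
- r.current_t(): time.
- r.current_q(): joint angles.
- r.current_qvel(): joint speeds.
- r.current_effort(): joint torques, N m.
- r.current_tool_pos(): TCP position.
- r.current_ee_rot(): TCP orientation.
- r.current_contact_force(): force on the tool from outside, world axes, zero at the start.
- r.current_torque(): the same for the moment, N m.
- r.current_opening(): opening from 0.0 (shut) to 1.0 (fully open).
- r.current_finger_force(): force on a finger pad.
Only numpy, scipy, OpenCV 4.12 (cv2) and the standard library are available. Lean on these libraries where they do the work, as an engineer would, in place of code of your own. Each camera call takes 0.05 s, during which the arm holds its last target. There are 200 camera calls.

## Task

Put away the two specimen jars and the two small dropper bottles that stand about on the bench: the jars go into the large-celled carrier that already holds a jar, the bottles into the small-celled carrier that already holds a bottle, one to each empty cell, standing upright on the cell's floor. Do not tip any of them over, and leave the jar and the bottle already in the carriers, the petri dish and the tally counter where they are.

Things in the scene. Friction and masses are not known exactly. Their poses are not given: they have to be found in the camera images.
- specimen_jar_mid (a point): Specimen jar with a white lid, loose on the bench: body 47 mm across, overhanging white screw lid 53 mm across that takes up the top 14 mm; 62 mm tall, about 45 g. Origin at its centre, half-way up; z points up along its axis. To be sorted.
- specimen_jar_2_mid (a point): Small specimen jar with an orange-brown screw lid: 46 mm across the lid (top 14 mm), body 40 mm, 56 mm tall, about 45 g. Origin at its centre, half-way up; z points up along its axis. Stands loose on the bench; to be sorted.
- stain_dropper_mid (a point): Small white bottle with a blue cap: body 31 mm across, to be gripped anywhere up to 40 mm above its foot, then shoulder and cap (21 mm across); 56 mm tall, about 40 g. Origin at its centre, half-way up; z points up along its axis. Stands loose on the bench; to be sorted.
- oil_dropper_mid (a point): Small brown dropper bottle with a black rubber teat on top: body 29 mm across, to be gripped anywhere up to 36 mm above its foot, teat 12 mm across; 68 mm tall, about 35 g. Origin at its centre, half-way up; z points up along its axis. Stands loose on the bench; to be sorted.
- specimen_jar_3_mid (a point): The largest white specimen jar, lid 62 mm across, body 56 mm, 72 mm tall. Origin at its centre, half-way up; z points up along its axis. It already stands in one of the three cells of the jar carrier (any of them) and stays there.
- saline_dropper_mid (a point): Small white bottle with a red cap, 29 mm across, 50 mm tall. Origin at its centre, half-way up; z points up along its axis. It already stands in one of the three cells of the dropper carrier (any of them) and stays there.
- jar_carrier: The larger grey open carrier, 74 mm (its x) by 214 mm (its y), fixed to the bench: one row of three square cells along its y axis, each 66 mm inside, with walls 4 mm thick and a floor 4 mm thick. Rim 20 mm above the bench. Origin at the centre of its underside; cell centres at y = -70, 0 and +70 mm, x = 0. A thin dark rubber disc (0.4 mm) lies on the floor of each cell that is empty at the start. A small wire pull stands out 11 mm at each end.
- dropper_carrier: The smaller grey open carrier, 58 mm (its x) by 166 mm (its y), fixed to the bench: one row of three square cells along its y axis, each 50 mm inside, with walls 4 mm thick and a floor 4 mm thick. Rim 12 mm above the bench. Origin at the centre of its underside; cell centres at y = -54, 0 and +54 mm, x = 0. A thin dark rubber disc (0.4 mm) lies on the floor of each cell that is empty at the start. A small wire pull stands out 11 mm at each end.
- petri_1_mid (a point): Flat round petri dish, 55 mm across, 14 mm high, lying among the things to be sorted; loose, not part of the job. Point at its centre.
- tally_counter_mid (a point): Grey hand tally counter, 45 x 52 mm, 26 mm high, lying among the things to be sorted; loose, not part of the job. Point at its centre, 13 mm up.

How it is judged:
At the end, for the whole second after the job is handed in: All three jars stand in jar carrier cells and all three bottles in dropper carrier cells, one to a cell, upright within 0.1 rad, on the floor within 4 mm, within 14 mm (jars) or 12 mm (bottles) of a cell centre along each carrier axis; released and at rest (x of specimen_jar_mid in the frame of jar_carrier between -0.014 and 0.014 m and z of specimen_jar_mid in the frame of jar_carrier between 0.031 and 0.039 m and (y of specimen_jar_mid in the frame of jar_carrier between -0.084 and -0.056 m or y of specimen_jar_mid in the frame of jar_carrier between -0.014 and 0.014 m or y of specimen_jar_mid in the frame of jar_carrier between 0.056 and 0.084 m) and angle between each of specimen_jar_mid, specimen_jar_2_mid, specimen_jar_3_mid, stain_dropper_mid, oil_dropper_mid, saline_dropper_mid's own z axis and vertical below 0.1 rad and linear speed of each of specimen_jar, specimen_jar_2, specimen_jar_3, stain_dropper, oil_dropper, saline_dropper below 0.02 m/s and x of specimen_jar_2_mid in the frame of jar_carrier between -0.014 and 0.014 m and z of specimen_jar_2_mid in the frame of jar_carrier between 0.028 and 0.036 m and (y of specimen_jar_2_mid in the frame of jar_carrier between -0.084 and -0.056 m or y of specimen_jar_2_mid in the frame of jar_carrier between -0.014 and 0.014 m or y of specimen_jar_2_mid in the frame of jar_carrier between 0.056 and 0.084 m) and x of specimen_jar_3_mid in the frame of jar_carrier between -0.014 and 0.014 m and z of specimen_jar_3_mid in the frame of jar_carrier between 0.036 and 0.044 m and (y of specimen_jar_3_mid in the frame of jar_carrier between -0.084 and -0.056 m or y of specimen_jar_3_mid in the frame of jar_carrier between -0.014 and 0.014 m or y of specimen_jar_3_mid in the frame of jar_carrier between 0.056 and 0.084 m) and x of stain_dropper_mid in the frame of dropper_carrier between -0.012 and 0.012 m and z of stain_dropper_mid in the frame of dropper_carrier between 0.028 and 0.036 m and (y of stain_dropper_mid in the frame of dropper_carrier between -0.066 and -0.042 m or y of stain_dropper_mid in the frame of dropper_carrier between -0.012 and 0.012 m or y of stain_dropper_mid in the frame of dropper_carrier between 0.042 and 0.066 m) and x of oil_dropper_mid in the frame of dropper_carrier between -0.012 and 0.012 m and z of oil_dropper_mid in the frame of dropper_carrier between 0.034 and 0.042 m and (y of oil_dropper_mid in the frame of dropper_carrier between -0.066 and -0.042 m or y of oil_dropper_mid in the frame of dropper_carrier between -0.012 and 0.012 m or y of oil_dropper_mid in the frame of dropper_carrier between 0.042 and 0.066 m) and x of saline_dropper_mid in the frame of dropper_carrier between -0.012 and 0.012 m and z of saline_dropper_mid in the frame of dropper_carrier between 0.025 and 0.033 m and (y of saline_dropper_mid in the frame of dropper_carrier between -0.066 and -0.042 m or y of saline_dropper_mid in the frame of dropper_carrier between -0.012 and 0.012 m or y of saline_dropper_mid in the frame of dropper_carrier between 0.042 and 0.066 m)); the robot touches nothing.
It fails at once if a jar or bottle is tipped over (more than 45 degrees) (angle between any of specimen_jar_mid, specimen_jar_2_mid, stain_dropper_mid, oil_dropper_mid, specimen_jar_3_mid, saline_dropper_mid's own z axis and vertical above 0.79 rad).
It fails at once if the large jar or the small red-capped bottle already standing in a carrier is shifted more than 12 mm (distance of any of specimen_jar_3_mid, saline_dropper_mid from where it was at the start of the episode above 0.012 m).
It fails at once if the petri dish or the tally counter is shifted more than 25 mm (distance of any of petri_1_mid, tally_counter_mid from where it was at the start of the episode above 0.025 m).
It also fails if it takes over 99 s, if anything falls off the work surface, if the arm or the gripper's body presses on something with over 40 N, if the wrist force passes 120 N, or if a joint passes its speed limit or range.

## Working session

There is one attempt and no reset: what is moved stays moved. The work goes in short steps, each a Python script; the robot and the scene stay as the last script left them, time stands still between calls to the robot, and variables do not carry over. Pictures are saved under pics/ and viewed, at most 14 in all, crops included, and the job is handed in when it is done.

```bash
mkdir -p pics; python3 - <<'E'
from cell import r, optics
import cv2, numpy as np, pickle
d={}
for n in ("scene","top"):
    im=optics.get_image(n); d[n]=im
    cv2.imwrite(f"pics/{n}0.png",cv2.resize(im["pixels"][:,:,::-1],None,fx=1.5,fy=1.5))
    print(n,im["fx"],im["cx"],im["cy"]);print(np.round(im["camera_from_world"],3), (im["depth"]>0).mean())
pickle.dump(d,open("d0.pkl","wb"))
print(r.finger_overhang,r.current_t(),r.current_ee_rot(),r.current_opening())
E
```

```text
scene 409.9968714011082 252.23560757614962 188.7541599244492
[[ 0.682 -0.731  0.019 -0.36 ]
 [-0.421 -0.413 -0.807  0.234]
 [ 0.598  0.542 -0.59   0.828]
 [ 0.     0.     0.     1.   ]] 0.9959259033203125
top 440.983398046393 260.40284865880676 187.6824919886144
[[-0.029 -0.999 -0.025  0.015]
 [-0.993  0.032 -0.11   0.498]
 [ 0.111  0.022 -0.994  1.301]
 [ 0.     0.     0.     1.   ]] 0.996185302734375
0.022 0.1 [ 1.21596128e-01  9.92579540e-01 -4.75759821e-04 -1.05550088e-04] 0.9978575419854779
```

View pics/top0.png

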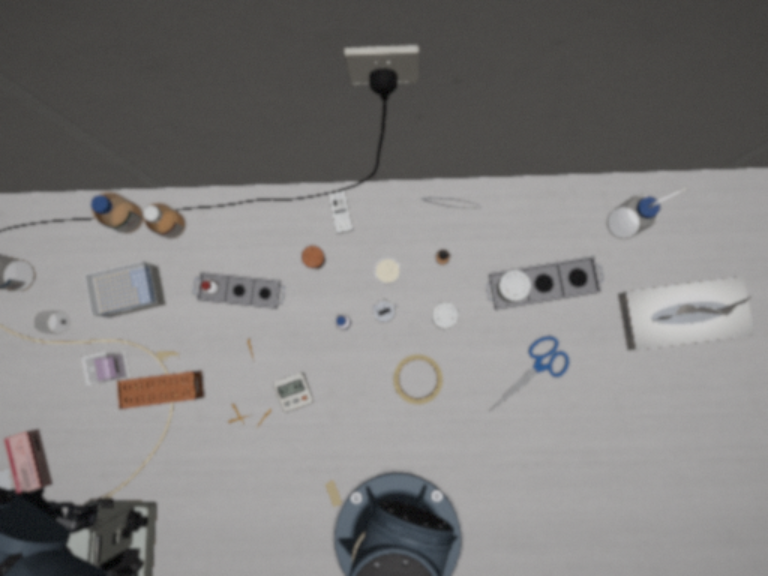

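View pics/scene0.png

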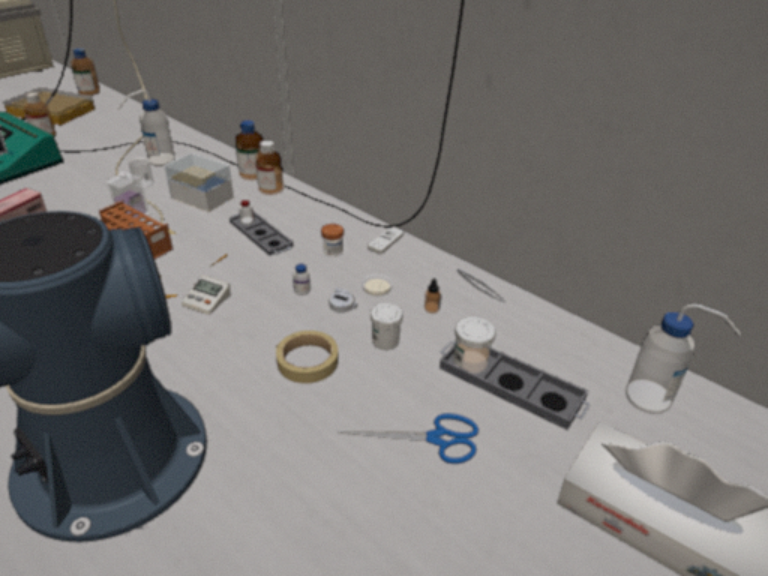

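The top view (1.5x) shows the white-lid jar at (445,315), orange jar (313,257), stain bottle (342,321), oil bottle (442,256), petri dish (387,270) and counter (384,310). The empty jar cells are at (543,283) and (577,277), the empty dropper cells at (239,291) and (265,293). The oblique scene view agrees.

```bash
cat > h.py <<'E'
import numpy as np, cv2
from cell import r, optics
from scipy.spatial.transform import Rotation as R
def down(psi):   # tool z down, jaw line (tool y) at angle psi in world
    c,s=np.cos(psi),np.sin(psi)
    return R.from_matrix(np.array([[-s,c,0],[c,s,0],[0,0,-1.]]).T).as_quat()
def ray(im,u,v,z):   # pixel onto plane at height z
    T=im["camera_from_world"]; Rt=T[:3,:3].T; o=-Rt@T[:3,3]
    d=Rt@np.array([(u-im["cx"])/im["fx"],(v-im["cy"])/im["fy"],1]); return (o+d*(z-o[2])/d[2])[:2]
def cloud(im):
    T=im["camera_from_world"]; v,u=np.indices(im["depth"].shape); D=im["depth"]
    P=np.stack([(u-im["cx"])/im["fx"]*D,(v-im["cy"])/im["fy"]*D,D],-1)-T[:3,3]
    return P@T[:3,:3]
def blob(mask,near):  # centroid & area of the component nearest a pixel
    n,l,st,c=cv2.connectedComponentsWithStats(mask.astype(np.uint8),connectivity=8)
    i=1+np.argmin(np.hypot(*(c[1:]-near).T)); return c[i],st[i,4]
def masks(im):
    hsv=cv2.cvtColor(im["pixels"],cv2.COLOR_RGB2HSV); H,S,V=[hsv[...,i].astype(int) for i in range(3)]
    return dict(white=(V>195)&(S<40),orange=((H<15)|(H>172))&(S>90),blue=(H>100)&(H<130)&(S>80),dark=V<55)
E
python3 - <<'E'
import pickle; from h import *
d=pickle.load(open("d0.pkl","rb"))
items=[("jar","white",(445,315),(387,315),.062),("jar2","orange",(313,257),(332,233),.056),("stain","blue",(342,321),(300,268),.056),
("oil","dark",(442,256),(433,285),.068),("jar3","white",(515,285),(474,330),.076),("sal","orange",(208,287),(245,205),.054),
("J1","dark",(543,283),(511,381),.0044),("J2","dark",(577,277),(553,401),.0044),("D1","dark",(239,291),(262,230),.0044),("D2","dark",(265,293),(275,243),.0044)]
M={k:masks(d[k]) for k in d}; C=cloud(d["top"])
for n,m,pt,ps,z in items:
    out=[]
    for k,p in (("top",pt),("scene",ps)):
        c,a=blob(M[k][m],np.array(p)/1.5); out.append((np.round(c,1),a,np.round(ray(d[k],*c,z),4)))
    u,v=np.round(out[0][0]).astype(int)
    print(n,*out,"depth z",np.round(C[v-1:v+2,u-1:u+2,2].max(),3), d["top"]["pixels"][v,u])
# tall things by depth
for n,m,pt,ps,z in items[:6]:
    u,v=np.array(pt)/1.5; w=(abs(C[...,2]-z)<.008); c,a=blob(w,(u,v)); print(n,c.round(1),a,ray(d["top"],*c,z).round(4))
E
```

```text
jar (array([295.9, 210.1]), np.int32(88), array([ 0.4257, -0.1022])) (array([257., 208.]), np.int32(50), array([ 0.4293, -0.1058])) depth z 1.348 [198 199 199]
jar2 (array([208.3, 171. ]), np.int32(151), array([0.5502, 0.1525])) (array([221.1, 154.3]), np.int32(123), array([0.5462, 0.1432])) depth z 0.059 [150  97  67]
stain (array([226.9, 213.3]), np.int32(20), array([0.4229, 0.0998])) (array([200.1, 178.5]), np.int32(27), array([0.4214, 0.0932])) depth z 0.059 [ 53  77 121]
oil (array([295.2, 169.6]), np.int32(13), array([ 0.544 , -0.1045])) (array([288.6, 191.3]), np.int32(34), array([ 0.5295, -0.1223])) depth z 1.348 [40 39 39]
jar3 (array([343.1, 190.5]), np.int32(131), array([ 0.4774, -0.2398])) (array([316.1, 220. ]), np.int32(111), array([ 0.4787, -0.2432])) depth z 0.08 [199 200 200]
sal (array([136.6, 189.8]), np.int32(21), array([0.5011, 0.3674])) (array([162.8, 135.1]), np.int32(12), array([0.4992, 0.3594])) depth z 0.056 [116  46  42]
J1 (array([362.1, 188.4]), np.int32(93), array([ 0.4889, -0.3095])) (array([340.3, 254.2]), np.int32(139), array([ 0.4924, -0.3117])) depth z 0.008 [27 25 29]
J2 (array([384.9, 184.7]), np.int32(96), array([ 0.4982, -0.3792])) (array([368.7, 267.4]), np.int32(154), array([ 0.5018, -0.3806])) depth z 0.008 [23 25 23]
D1 (array([158.7, 193.4]), np.int32(29), array([0.4934, 0.314 ])) (array([173. , 154.5]), np.int32(20), array([0.4962, 0.312 ])) depth z 0.009 [26 27 26]
D2 (array([176.1, 195.1]), np.int32(27), array([0.4864, 0.2602])) (array([182.2, 161.8]), np.int32(19), array([0.4891, 0.258 ])) depth z 0.009 [27 25 24]
jar [296.5 209.5] 252 [ 0.4274 -0.1041]
jar2 [208.1 170.7] 179 [0.5512 0.1531]
stain [226.9 213.3] 41 [0.4229 0.0998]
oil [295.4 168.6] 11 [ 0.5469 -0.105 ]
jar3 [343.  189.8] 351 [ 0.4794 -0.2393]
sal [137.1 190.2] 40 [0.4998 0.3659]
```

```bash
cat >> h.py <<'E'
PJ,PD=.133,-.129
PICK=dict(jar=(.4285,-.1045,.055,PJ),jar2=(.551,.1525,.049,PJ),stain=(.4235,.099,.033,PD),oil=(.547,-.105,.033,PD))
J1=np.array([.4905,-.3105]);J2=np.array([.500,-.380]);D1=np.array([.4948,.313]);D2=np.array([.4878,.2592])
def ori(p,psi):  # of the two half-turn equivalents take the one nearer in the joints
    q0=r.current_q(); best=None
    for a in (psi,psi+np.pi):
        q=r.inverse_kinematics(p,down(a))
        if q is not None:
            c=np.abs(np.array(q)-q0).max()
            if best is None or c<best[0]: best=(c,down(a))
    return best[1]
def st(s): print(s,"t%.1f"%r.current_t(),"open %.3f"%r.current_opening(),"ff %.1f"%r.current_finger_force(),"F",np.round(r.current_contact_force(),1),"p",np.round(r.current_tool_pos(),4))
def pick(n,x=None,y=None):
    X,Y,z,psi=PICK[n]; x=X if x is None else x; y=Y if y is None else y
    o=ori([x,y,.2],psi); r.move_to([x,y,.2],o); r.set_gripper(1.0,30)
    r.move_linear([x,y,z],vel=.12); st("down"); r.set_gripper(0.0,30); st("gripped")
    r.move_linear([x,y,.2],vel=.15); st("lifted")
def place(n,c,dz=.005):
    z,psi=PICK[n][2:]; r.move_to([*c,.2],ori([*c,.2],psi)); 
    r.move_linear([*c,z+.03],vel=.15); r.move_linear([*c,z+dz],vel=.05); st("at cell")
    r.set_gripper(1.0); r.move_linear([*c,.2],vel=.15); st("released")
def snap(cam,name,crop=None,f=1.5):
    im=optics.get_image(cam); p=im["pixels"][:,:,::-1]
    if crop: p=p[crop[1]:crop[3],crop[0]:crop[2]]
    cv2.imwrite(f"pics/{name}.png",cv2.resize(p,None,fx=f,fy=f,interpolation=cv2.INTER_CUBIC)); return im
E
python3 - <<'E'
from h import *
pick("jar"); snap("scene","jarlift")
E
```

```text
down t4.2 open 0.999 ff 0.0 F [ 0.  -0.3 -0.2] p [ 0.4288 -0.1046  0.0555]
gripped t4.6 open 0.611 ff 30.1 F [-0.7  0.3  6.2] p [ 0.4287 -0.1046  0.0555]
lifted t5.7 open 0.609 ff 31.4 F [-0.1 -0.1 -0.4] p [ 0.4281 -0.1043  0.1993]
```

View pics/jarlift.png

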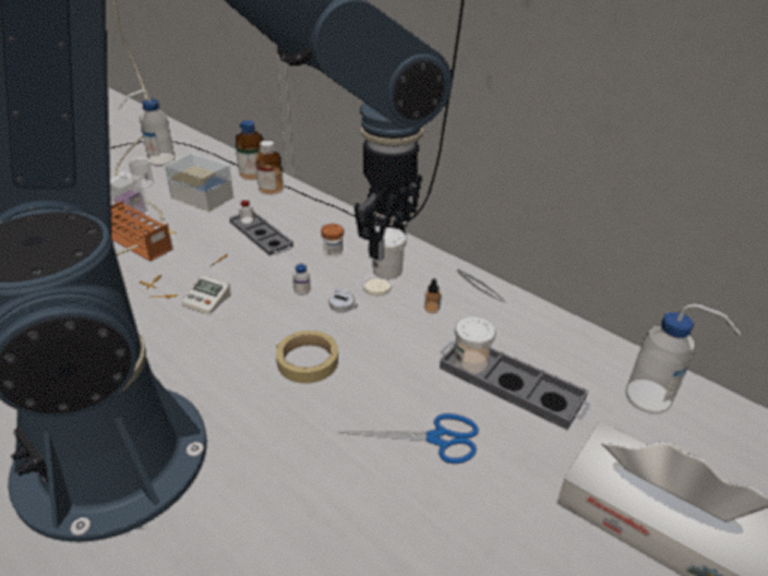

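The white-lid jar hangs upright in the jaws at about (390,252), and the opening of 0.61 × 85 = 52 mm matches its lid. I'll place it, then do the second jar.

```bash
python3 - <<'E'
from h import *
place("jar",J2); pick("jar2"); 
if .45<r.current_opening()<.6: place("jar2",J1)
r.move_to([.42,.1,.25],ori([.42,.1,.25],PD)); snap("scene","jars")
E
```

```text
at cell t8.4 open 0.610 ff 31.4 F [-1.1  0.7  0.5] p [ 0.4998 -0.3799  0.0596]
released t9.9 open 1.001 ff 0.0 F [-0.1  0.1  0.5] p [ 0.4996 -0.3797  0.199 ]
down t13.5 open 0.998 ff 0.0 F [-0.2  0.3 -0.5] p [0.5514 0.1526 0.0497]
gripped t13.9 open 0.525 ff 29.9 F [-1.4 -0.2  5.6] p [0.5512 0.1525 0.0494]
lifted t15.1 open 0.528 ff 30.7 F [-0.   0.  -0.8] p [0.5505 0.1524 0.1991]
at cell t18.4 open 0.523 ff 30.7 F [-0.6 -0.6  0.1] p [ 0.4904 -0.3104  0.0536]
released t20.0 open 1.001 ff 0.0 F [-0.4  0.2 -0.1] p [ 0.4901 -0.3102  0.1991]
```

View pics/jars.png

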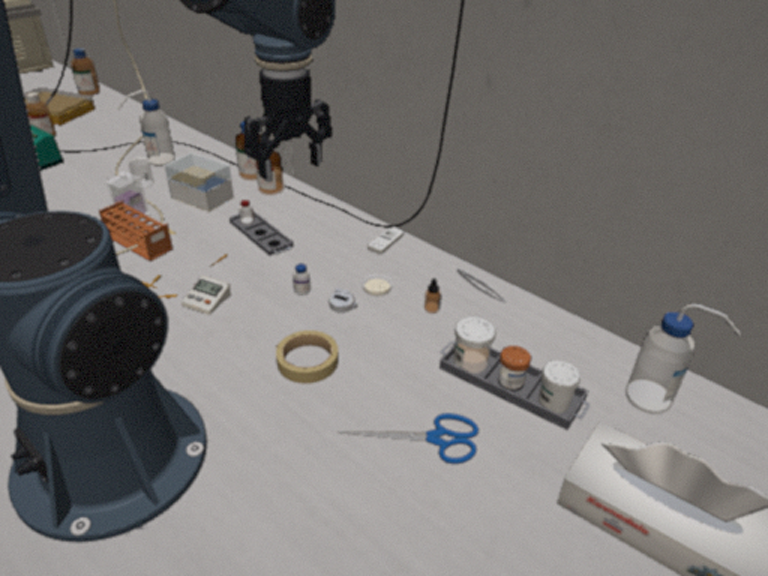

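Both jars stand upright in their cells, orange at (515,368) and white at (560,387). Next come the bottles.

```bash
python3 - <<'E'
from h import *
pick("stain")
if .3<r.current_opening()<.42:
    place("stain",D1); pick("oil")
    if .28<r.current_opening()<.4:
        place("oil",D2); r.move_to([.42,0,.3],ori([.42,0,.3],0))
snap("scene","bot",(100,80,420,320),2.4)
im=snap("top","bot_top"); M=masks(im)
for n,m,p,z in [("jar","white",(577,277),.066),("jar2","orange",(543,283),.06),("stain","blue",(239,291),.06),("oil","dark",(265,293),.072),("jar3","white",(515,285),.076),("sal","orange",(208,287),.054)]:
    c,a=blob(M[m],np.array(p)/1.5); print(n,a,ray(im,*c,z).round(4))
E
```

```text
down t23.7 open 1.002 ff 0.0 F [ 0.4 -0.1  0.2] p [0.4238 0.099  0.0335]
gripped t24.2 open 0.357 ff 29.3 F [-0.8 -0.4  5.2] p [0.4236 0.099  0.0332]
lifted t25.5 open 0.352 ff 29.7 F [ 0.4  0.5 -0.8] p [0.4231 0.0989 0.1993]
at cell t28.1 open 0.354 ff 29.6 F [ 0.5 -0.5  0.3] p [0.4947 0.3129 0.0375]
released t29.9 open 1.003 ff 0.0 F [-0.7 -1.1 -0.3] p [0.4944 0.3128 0.1991]
down t33.2 open 1.004 ff 0.0 F [-0.9  0.4 -0.1] p [ 0.5474 -0.1051  0.0336]
gripped t33.8 open 0.328 ff 29.5 F [-0.8  0.2  3.8] p [ 0.5471 -0.105   0.0332]
lifted t35.1 open 0.332 ff 29.6 F [ 0.1  1.  -1.4] p [ 0.5466 -0.1049  0.1991]
at cell t38.2 open 0.330 ff 29.6 F [-0.6 -0.4 -0.1] p [0.4876 0.2592 0.0376]
released t40.0 open 1.000 ff 0.0 F [ 0.6  0.4 -0.9] p [0.4874 0.259  0.1992]
jar 191 [ 0.498  -0.3791]
jar2 175 [ 0.4885 -0.3079]
stain 23 [0.4926 0.3138]
oil 14 [0.4831 0.2533]
jar3 285 [ 0.4792 -0.2397]
sal 20 [0.5011 0.367 ]
```

View pics/bot.png

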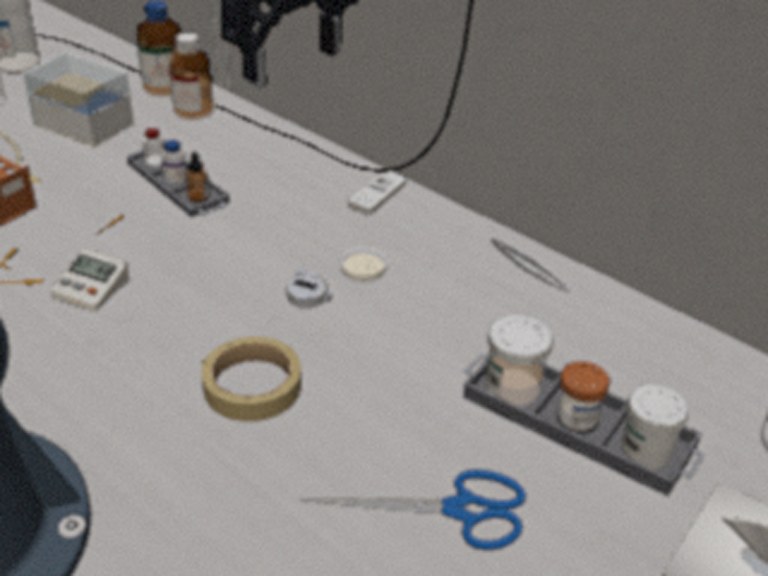

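All six stand upright in their cells in the scene view, with the oil bottle at (197,178). Its top reads about 7 mm off centre, so I'll check it with the depth image and look closer.

```bash
python3 - <<'E'
from h import *
im=snap("top","c",(110,160,210,220),7); C=cloud(im)
for n,p,z in [("jar",(577,277),.066),("jar2",(543,283),.06),("stain",(239,291),.06),("oil",(265,293),.072),("oilbody",(265,293),.04)]:
    c,a=blob(abs(C[...,2]-z-.003)<.007,np.array(p)/1.5); print(n,a,c,ray(im,*c,z).round(4))
E
```

```text
jar 233 [390.57939914 182.20171674] [ 0.4982 -0.3799]
jar2 171 [365.74853801 186.26900585] [ 0.4893 -0.3088]
stain 38 [154.07894737 191.76315789] [0.4928 0.3136]
oil 6 [172.16666667 192.83333333] [0.4867 0.2572]
oilbody 36 [175.02777778 194.38888889] [0.4851 0.2558]
```

View pics/c.png

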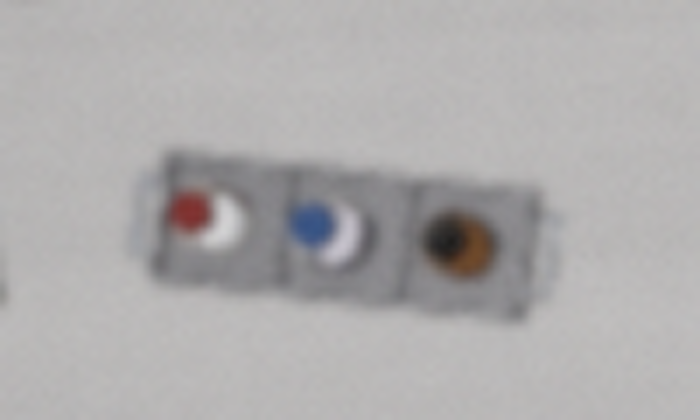

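The oil bottle at crop (460,243) is upright, about 3 mm off centre and well within tolerance. The red- and blue-capped bottles beside it also stand centred.

```bash
python3 -c "
from cell import r
print(r.hand_in(), r.current_t())"
```

```text
the job is handed in; nothing more can be done
the job is handed in; nothing more can be done
```

Both jars and both bottles now stand upright in their carrier cells, and the job was handed in about 41 s into the 99 s limit; the hand-in call returned no verdict.

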